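Load the label roll and hold the feeder cover open

TASK

Get the label feeder ready for threading: set the white label roll down over the upright spindle until it rests on the spindle's flange, and let go of it. Then, with the orange slide still untouched, tug the feeder's cover up by its steel bar to learn whether its catch is holding; if it is caught, push the orange slide across to release it. Raise the cover by its bar to at least 45 degrees and finish while still gripping the bar and holding the cover open, leaving the things round about where they are.

Things in the scene. Friction and masses are not known exactly. Their poses are not given: they have to be found in the camera images.
- feeder: label feeder, fixed to the worktop: dark steel base plate 190x220x8 mm (x, y, z); on its left (+y) part a white housing 170 mm in x (-85 to +85), y -14 to +106 mm, top 68 mm above the worktop; on its right (-y) part the bare spindle. Origin: centre of the plate's underside, on the worktop; x points to the back of the feeder (away from the robot), y to its left, z up. Yaw varies
- spindle_top (a point): centre of the tip of the aluminium spindle, 60 mm above the worktop (axes as the feeder's). Upright spindle 22 mm in diameter, its top 7 mm tapered to 13 mm; at feeder x 0, y -64 mm. Housing wall 50 mm to its left
- spindle_foot (a point): centre of the top of the black flange (44 mm in diameter) at the spindle's foot, 11 mm above the worktop: the roll's underside rests here
- roll: white label roll standing on end on the worktop: 48 mm in diameter, 36 mm high, bore 25.4 mm right through, 70 g. Origin: centre of its underside; z along the bore
- cover (a joint): angle of the grey cover (120 mm in x, 118 mm in y, 6 mm thick) that lies on the housing behind the front ledge: 0 shut, grows as its front edge rises, stop at 1.25 rad. Hinged along y at the back; weight and a spring pull it shut (about 2 N at the bar), so it never stays open by itself. A hidden catch inside may or may not hold it, which cannot be seen. If caught, the cover lifts about 0.035 rad (4 mm at the bar) and then stops hard; if free it keeps rising with a light pull
- cover_bar (a point): middle of the cover's grip bar: steel bar 10 mm in diameter, 84 mm long along the feeder's y, centre 32 mm above the cover's top face (two posts at y +-36 mm carry it), 103 mm in front of the hinge and 35 mm above it; moves with the cover. With the cover shut it is 106 mm above the worktop
- cover_hinge (a point): middle of the cover's hinge axis, which runs along the feeder's y, 71 mm above the worktop
- release_slide (a joint): travel of the orange thumb slide on the housing's front ledge: 0 at the start (its right end), 0.018 m fully pushed, towards the feeder's +y (left); takes 2 to 3 N and stays where it is left. The catch is released once it has been pushed 13 mm or more, with the cover let go; it stays released
- slide_top (a point): centre of the top of the orange slide, a ribbed block 16x20x14 mm (x, y, z), top 82.5 mm above the worktop; 38 mm in front of the grip bar when the cover is shut; its axes are the feeder's
- sticky_yellow: yellow block of sticky notes, 50x50x24 mm, bystander; origin centre of underside
- marker_blue: blue and white marker pen lying on its side, 17x132x19 mm (long side along its y), bystander; origin centre of underside
- bulldog_clip_2: red spring clip 43x41x17 mm, bystander; origin centre of underside
- eraser: pink eraser 20x44x12 mm, bystander; origin centre of underside

How it is judged:
By the outcome, as a careful person would: the job done as asked, in the order asked, and still so for the second after the job is handed in, while the arm keeps its last pose, push and grip.
It also fails if it takes over 61 s, if anything falls off the work surface, if the arm or the gripper's body presses on something with over 40 N, if the wrist force passes 120 N, or if a joint passes its speed limit or range.

ROBOT

A 7-joint arm with a two-finger parallel gripper is mounted at the origin on a cart in front of the work surface, level with it; the furniture and walls round the work are solid. World frame = base frame: x ahead of the robot, y to its left, z up, the work surface at z = 0. Lengths are in m, angles in rad, forces in N, time in s.
With the tool pointing down it reaches from about 0.425 to 1.025 m from the base axis. Payload 9.4 kg.
Tool frame: the origin (TCP) lies midway between the tips of the shut fingers; the grasp point (between the pads) lies 19 mm behind it; z points along the fingers, x is the direction in which the jaws open and shut, and the axes are right-handed (so a half turn about z gives the same grasp; the last joint's range is limited). The gripper opens to 85 mm and grips with 20 to 120 N. Pads are 22 mm wide; open, the fingers measure 114 mm over their backs; the gripper's body (76 mm by 85 mm) begins 54 mm behind the grasp point. The pads swing forward as they close: fully open they stand 13 mm farther back than shut.
Start: joints at [1.071, 0.599, -0.003, 1.599, 0.002, 0.943, -0.08], TCP at [0.297, -0.661, 0.231] pointing down, gripper open.
Joint ranges: [-2.57, 2.57], [-0.35, 1.97], [-1.29, 1.29], [0.11, 2.56], [-1.05, 4.19], [0.11, 1.86], [-2.63, 2.63]. Speed limits (rad/s): [2.22, 2.22, 3.01, 3.01, 3.14, 3.14, 3.14].

INTERFACE

Orientations are given as a rotation vector (axis times angle).
In Python, from station import get_obs, snapshot, camera_params, hand_in, silhouettes, pinpoint gives the robot as it stands. The module is installed in compiled form; this text tells all that it offers.
- The arm moves only by the tool arm_command, never from a script. Its argument "deltas" is a list of rows, each an object of numbers: "tx", "ty", "tz": the shift along the tool's x, y, z in m; "roll": the turn about the tool's z in units of 6 degrees (1.0 is 6 degrees). A call has 1 to 5 rows; each row is the pose to reach, as a shift and turn from the pose commanded when the call began, along the tool's axes at that moment; what a row does not reach only later rows make up. A row lasts 1/10 s, in which the tool goes at most 50 mm and 8.59 degrees, less where a joint would pass 70% of its speed; a pose out of reach is approached as far as the arm can. A call with a gripper value outside its range is refused whole. "hand" is the opening, from 0 (shut) to 1 (fully open), set as the call begins (left out, the last holds). The fingers move at their own pace and stop on an object; the grip force is fixed at half the most. Time passes only in rows, so rows that repeat a pose let the fingers close. It gives the time, the measured TCP pose, the force and the opening at its end, in the units of the state.
- get_obs(): the state, without advancing time (a new reading comes with each control period).
- snapshot(name): name is "scene" or "top" or "wrist"; returns (picture, depth): 480x640x3 uint8, red, green, blue; 480x640 float32, m along the optical axis (not along the pixel's ray), 0 where there is no reading.
- camera_params(name): a dict with "camera_matrix" (3x3 intrinsics, pixels), "extrinsics" (4x4, takes a point from camera to world coordinates); the wrist camera has in their place "T_tool_cam" (4x4, takes a point from camera to tool coordinates, whose origin is the TCP and whose axes are the tool frame's). Camera axes: x right, y down, z forward; pixel columns grow to the right and rows downward; lengths in m; the calibration is good to about 2 mm. A picture is of the moment at which its call begins: read the wrist's pose just before it. camera_params takes no time and is no camera call.
- hand_in(): hands the job in, once; it reports no verdict.
Trained networks look in the newest picture that a camera, given by its name, has taken for a name from the list of things; names that differ only in an ending like _2 or _b are one class to them, and where a whole thing is asked for, a point or a joint stands for the part that bears it (a point fixed in the world has none). Each returns a list of dicts, best first, with "score" (0 to 1); they miss things now and then, are a little off and sometimes report something else, mostly with a low value. They report only what shows in the picture. A call takes as long as a camera call.
- silhouettes(name, camera): "pixels" (480x640 bool, what is visible of it) and "box" ([left, top, right, bottom] in pixels, round what is visible of it).
- pinpoint(name, camera): "uv" ([column, row] in pixels: a listed point, or the origin of a listed thing).
The state is a dict: "time": time; "joint_pos": joint angles; "joint_velocities": joint speeds; "effort": joint torques, N m; "ee_pos": TCP position; "tool_rot": TCP orientation; "wrist_force": force on the tool from outside, world axes, zero at the start; "moment": the same for the moment, N m; "width": finger opening in m.
Only numpy, scipy, OpenCV 4.12 (cv2) and the standard library are available. Lean on these libraries where they do the work, as an engineer would, in place of code of your own. Each camera call takes 0.05 s, during which the arm holds its last target.

## Working session

There is one attempt and no reset: what is moved stays moved. The work goes in short steps, Python scripts to look and compute and a tool call to move; the robot and the scene stay as the last step left them, time stands still between calls to the robot, and variables do not carry over. Pictures are saved under pics/ and viewed, and the job is handed in when it is done.

Besides the shell and the picture viewer there is one more tool, called after "Call:" as name(argument=value, ...) on one line, values as JSON. arm_command: Moves the arm, as the interface text tells. Its arguments: {"type":"object","properties":{"deltas":{"type":"array"},"hand":{"type":"number"}},"required":["deltas"]}

```bash
mkdir -p pics; cat > h.py <<'E'
import numpy as np, cv2
from scipy.spatial.transform import Rotation as R
from station import get_obs, snapshot, camera_params, hand_in, silhouettes, pinpoint
def cam(name,obs=None):
    p=camera_params(name); K=np.array(p["camera_matrix"])
    if "extrinsics" in p: return K,np.array(p["extrinsics"])
    T=np.eye(4); T[:3,:3]=R.from_rotvec(obs["tool_rot"]).as_matrix(); T[:3,3]=obs["ee_pos"]
    return K,T@np.array(p["T_tool_cam"])
def atz(K,T,uv,z):
    d=T[:3,:3]@np.linalg.solve(K,[uv[0],uv[1],1.]); o=T[:3,3]
    return o+d*(z-o[2])/d[2]
def proj(K,T,P):
    q=np.linalg.inv(T)@np.r_[P,1]; q=K@q[:3]; return q[:2]/q[2]
def cloud(K,T,dep):
    v,u=np.indices(dep.shape); 
    P=np.stack([(u-K[0,2])/K[0,0]*dep,(v-K[1,2])/K[1,1]*dep,dep],-1)
    return P@T[:3,:3].T+T[:3,3]
def save(n,im): cv2.imwrite(f"pics/{n}.png",cv2.cvtColor(im,cv2.COLOR_RGB2BGR))
E
python3 - <<'E'
from h import *
np.set_printoptions(precision=4,suppress=True)
o=get_obs(); print({k:np.round(v,4) for k,v in o.items()})
for c in ["top","scene"]:
    im,d=snapshot(c); save(c+"0",im); K,T=cam(c); print(c,T)
    for n,z in [("spindle_top",.06),("roll",0),("cover_bar",.106),("slide_top",.0825),("cover_hinge",.071),("feeder",0),("spindle_foot",.011)]:
        r=pinpoint(n,c)
        for q in r[:2]: print(c,n,round(q["score"],2),np.round(q["uv"],1),atz(K,T,q["uv"],z))
E
```

```text
{'time': np.float64(0.0), 'joint_pos': array([ 1.0713,  0.6001, -0.0025,  1.6001,  0.0018,  0.9429, -0.0798]), 'joint_velocities': array([ 0.002 , -0.0002,  0.0009, -0.0009, -0.001 ,  0.    ,  0.0011]), 'effort': array([  0.0006, -77.6447,   1.5649, -25.8009,   0.0124,   0.009 ,
        -0.    ]), 'ee_pos': array([ 0.2973, -0.6607,  0.2304]), 'tool_rot': array([-2.6375,  1.7054,  0.0022]), 'wrist_force': array([0.4367, 0.5334, 1.0359]), 'moment': array([ 0.0145, -0.0133, -0.0123]), 'width': np.float64(0.0856)}
top [[-0.0058 -0.9956  0.093   0.406 ]
 [-1.      0.0051 -0.0076 -0.0304]
 [ 0.0071 -0.0931 -0.9956  1.268 ]
 [ 0.      0.      0.      1.    ]]
top spindle_top 0.66 [390.1 238.8] [ 0.521  -0.1781  0.06  ]
top roll 0.68 [482.9 275.5] [ 0.4462 -0.3842  0.    ]
top roll 0.31 [171.3 269.4] [0.463  0.2861 0.    ]
top cover_bar 0.77 [337.  250.1] [ 0.4947 -0.0669  0.106 ]
top slide_top 0.72 [171.5 269.9] [0.4583 0.2651 0.0825]
top slide_top 0.59 [335.5 271.2] [ 0.4539 -0.0643  0.0825]
top cover_hinge 0.77 [336.3 203. ] [ 0.5943 -0.0674  0.071 ]
top feeder 0.58 [355.3 243.7] [ 0.5164 -0.11    0.    ]
top feeder 0.23 [170.6 269.9] [0.462  0.2876 0.    ]
top spindle_foot 0.64 [388.3 241.1] [ 0.5207 -0.1801  0.011 ]
scene [[-0.4417 -0.5739  0.6897 -0.59  ]
 [-0.8971  0.2943 -0.3296  0.509 ]
 [-0.0139 -0.7642 -0.6448  1.1671]
 [ 0.      0.      0.      1.    ]]
scene spindle_top 0.71 [376.5 242. ] [ 0.5252 -0.1694  0.06  ]
scene spindle_top 0.55 [411.  220.5] [ 0.5628 -0.3036  0.06  ]
scene roll 0.62 [455.5 252.1] [ 0.4456 -0.3828  0.    ]
scene cover_bar 0.85 [347.1 250.2] [ 0.485  -0.0575  0.106 ]
scene slide_top 0.52 [355.1 265.1] [ 0.4478 -0.0614  0.0825]
scene slide_top 0.4 [231.2 329.4] [0.3841 0.2971 0.0825]
scene cover_hinge 0.67 [331.7 234. ] [ 0.6001 -0.0698  0.071 ]
scene feeder 0.56 [357.6 267.5] [ 0.515  -0.1063  0.    ]
scene spindle_foot 0.75 [376.  257.9] [ 0.5159 -0.1646  0.011 ]
```

View pics/top0.png

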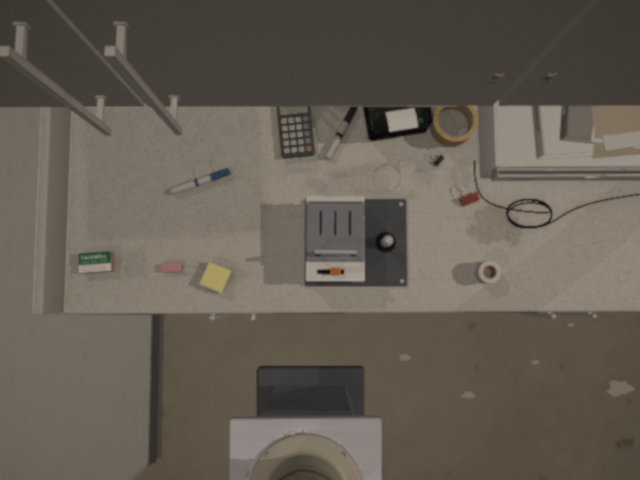

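View pics/scene0.png

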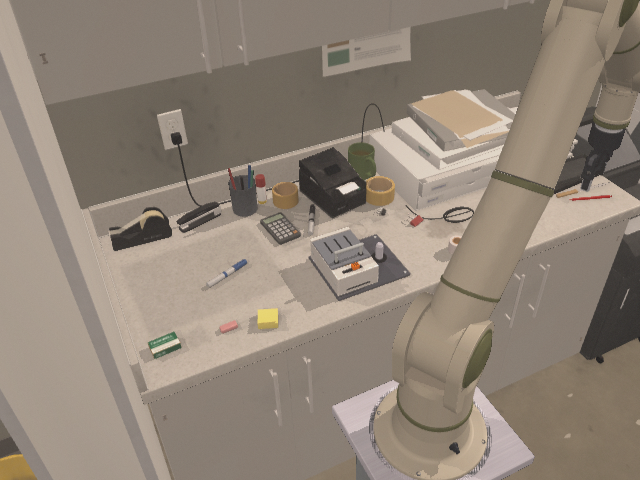

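```bash
python3 - <<'E'
from h import *
np.set_printoptions(precision=4,suppress=True)
K,T=cam("top"); im,d=snapshot("top"); P=cloud(K,T,d)
cv2.imwrite("pics/topc.png",cv2.cvtColor(cv2.resize(im[180:300,290:510],None,fx=3.6,fy=3.6,interpolation=cv2.INTER_CUBIC),cv2.COLOR_RGB2BGR))
reg=np.zeros(d.shape,bool); reg[180:300,290:420]=1
for nm,lo,hi in [("plate",.004,.012),("house",.06,.08),("bar",.095,.12)]:
    m=reg&(P[...,2]>lo)&(P[...,2]<hi); 
    m2=m.copy()
    if nm=="plate": m2=reg&(P[...,2]>.004)
    r=cv2.minAreaRect(P[m2][:,:2].astype(np.float32)*1000); print(nm,m.sum(),np.median(P[m][:,2]) if m.any() else None,r)
    print(P[m].min(0),P[m].max(0))
reg[:]=0; reg[250:295,465:515]=1
m=reg&(P[...,2]>.025); print("roll",m.sum(),np.median(P[m],0),P[m].min(0),P[m].max(0),cv2.minEnclosingCircle(P[m][:,:2].astype(np.float32)*1000))
for i in silhouettes("roll","top")[:1]: print(i["score"],i["box"])
E
```

```text
plate 3743 0.007551613063420781 ((526.44677734375, -107.631591796875), (276.715087890625, 257.9119567871094), 89.66629791259766)
[ 0.3967 -0.2463  0.004 ] [0.6554 0.0309 0.012 ]
house 4707 0.07242818054448641 ((521.7252197265625, -90.14437103271484), (174.96669006347656, 174.75843811035156), 89.6579818725586)
[ 0.4342 -0.1776  0.06  ] [ 0.6094 -0.0025  0.0799]
bar 212 0.10927583463771817 ((490.8345947265625, -62.84389877319336), (82.86664581298828, 8.411715507507324), 89.6969985961914)
[ 0.4865 -0.1043  0.101 ] [ 0.4952 -0.0214  0.1163]
roll 347 [ 0.4523 -0.3844  0.0353] [ 0.406  -0.4109  0.0251] [ 0.4756 -0.0304  1.268 ] ((432.4020080566406, -220.39459228515625), 191.816650390625)
0.88 [471.8, 263.2, 500.4, 283.9]
```

View pics/topc.png

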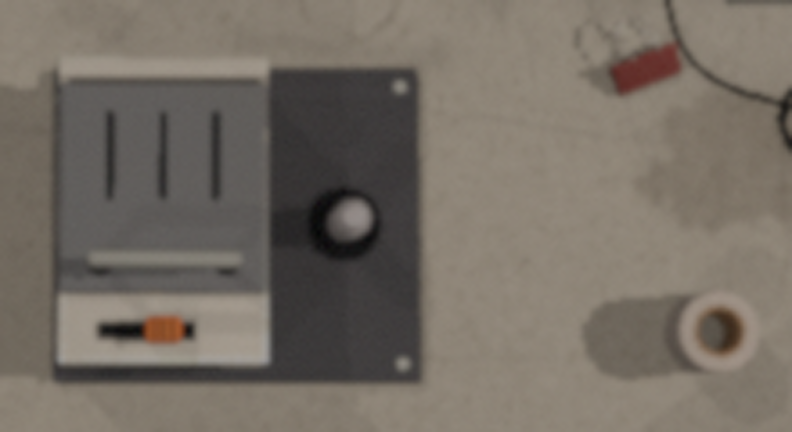

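```bash
cat >> h.py <<'E'
def go(x,y,z,yaw=0.0):
    "print delta to reach world TCP target with tool x at world yaw (rad), tool down"
    o=get_obs(); M=R.from_rotvec(o["tool_rot"]).as_matrix()
    d=M.T@(np.array([x,y,z])-o["ee_pos"])
    c=np.arctan2(M[1,0],M[0,0]); dy=(yaw-c+np.pi)%(2*np.pi)-np.pi
    print("now",np.round(o["ee_pos"],4),"yaw",np.round(np.degrees(c),2),"tilt",np.round(M[:,2],4),"F",np.round(o["wrist_force"],2),"w",round(float(o["width"]),4),"t",round(float(o["time"]),2))
    print("d",np.round(d,4),"roll",round(-np.degrees(dy)/6,3))
E
python3 -c "
from h import *
go(.452,-.384,.15,0)"
```

```text
now [ 0.2975 -0.6612  0.2313] yaw -65.77 tilt [-0. -0. -1.] F [-0.2   0.69 -0.16] w 0.0852 t 0.9
d [-0.1893 -0.2546  0.0813] roll -10.962
```

Call:
arm_command(deltas=[{"tx":-0.0378,"ty":-0.0509,"tz":0.016,"roll":-1.4},{"tx":-0.0757,"ty":-0.1018,"tz":0.032,"roll":-2.8},{"tx":-0.1136,"ty":-0.1528,"tz":0.048,"roll":-4.2},{"tx":-0.1514,"ty":-0.2037,"tz":0.064,"roll":-5.6},{"tx":-0.1893,"ty":-0.2546,"tz":0.0813,"roll":-7.0}], hand=1)

```text
time: 1.4
ee_pos: [0.4162, -0.448, 0.1696]
tool_rot: [3.076, -0.638, 0.001]
wrist_force: [0.4, -0.8, -0.2]
width: 0.0858
```

```bash
python3 -c "
from h import *
go(.452,-.384,.15,0)"
```

```text
now [ 0.4162 -0.448   0.1696] yaw -23.44 tilt [ 7.e-04 -6.e-04 -1.e+00] F [ 0.37 -0.79 -0.2 ] w 0.0858 t 1.4
d [ 0.0073 -0.073   0.0196] roll -3.907
```

Call:
arm_command(deltas=[{"roll":0}])

```text
invalid input at $.deltas[0]: expected keys tx, ty, tz, roll
```

```bash
python3 -c "
from h import *
go(.452,-.384,.15,0)"
```

```text
now [ 0.4162 -0.448   0.1696] yaw -23.44 tilt [ 7.e-04 -6.e-04 -1.e+00] F [ 0.37 -0.79 -0.2 ] w 0.0858 t 1.4
d [ 0.0073 -0.073   0.0196] roll -3.907
```

Call:
arm_command(deltas=[{"tx":0,"ty":0,"tz":0,"roll":0}])

```text
time: 1.5
ee_pos: [0.4193, -0.4422, 0.1686]
tool_rot: [-3.074, 0.625, 0.001]
wrist_force: [0.5, -0.7, 0.6]
width: 0.0855
```

```bash
python3 -c "
from h import *
go(.452,-.384,.15,0)"
```

```text
now [ 0.4193 -0.4422  0.1686] yaw -22.99 tilt [ 6.0e-04  4.8e-03 -1.0e+00] F [ 0.53 -0.7   0.6 ] w 0.0855 t 1.5
d [ 0.0073 -0.0663  0.0189] roll -3.832
```

Call:
arm_command(deltas=[{"tx":0.0037,"ty":-0.033,"tz":0.0095,"roll":-1.3},{"tx":0.0073,"ty":-0.0663,"tz":0.0189,"roll":-2.6},{"tx":0.0073,"ty":-0.0663,"tz":0.0189,"roll":-3.83},{"tx":0.0073,"ty":-0.0663,"tz":0.0189,"roll":-3.83}])

```text
time: 1.9
ee_pos: [0.4492, -0.3915, 0.1507]
tool_rot: [-3.141, 0.018, 0.0]
wrist_force: [0.1, -0.5, -0.4]
width: 0.0854
```

```bash
python3 - <<'E'
from h import *
np.set_printoptions(precision=4,suppress=True)
go(.452,-.384,.15,0)
o=get_obs(); im,d=snapshot("wrist"); save("w1",im); K,T=cam("wrist",o); P=cloud(K,T,d)
print("cam",T)
for q in silhouettes("roll","wrist")[:2]:
    m=q["pixels"]; print(q["score"],q["box"],m.sum(),np.median(P[m&(d>0)][:,2]))
    t=m&(P[...,2]>.033)&(P[...,2]<.040)&(d>0); print(t.sum(), cv2.minEnclosingCircle(P[t][:,:2].astype(np.float32)*1000))
for q in pinpoint("roll","wrist")[:2]: print(q["score"],q["uv"],atz(K,T,q["uv"],0))
K,T=cam("top"); im,d=snapshot("top"); 
for q in silhouettes("roll","top")[:2]:
    P=cloud(K,T,d);m=q["pixels"]; t=m&(P[...,2]>.03)&(P[...,2]<.045)&(d>0); print(t.sum(), cv2.minEnclosingCircle(P[t][:,:2].astype(np.float32)*1000),np.median(P[t][:,2]))
E
```

```text
now [ 0.4492 -0.3915  0.1507] yaw -0.64 tilt [-0.0001  0.0003 -1.    ] F [ 0.1  -0.48 -0.43] w 0.0854 t 1.9
d [ 0.0027 -0.0075  0.0007] roll -0.107
cam [[ 0.9999 -0.011  -0.0036  0.4497]
 [-0.0115 -0.961  -0.2762 -0.3212]
 [-0.0004  0.2762 -0.9611  0.2935]
 [ 0.      0.      0.      1.    ]]
0.71 [286.3, 193.2, 347.2, 255.6] 2623 0.035831916502348266
1981 ((453.3785400390625, -387.3934020996094), 23.789121627807617)
0.62 [314.4, 218.9] [ 0.4502 -0.3891  0.    ]
305 ((452.9366455078125, -386.5727844238281), 24.000988006591797) 0.03522539265119207
```

View pics/w1.png

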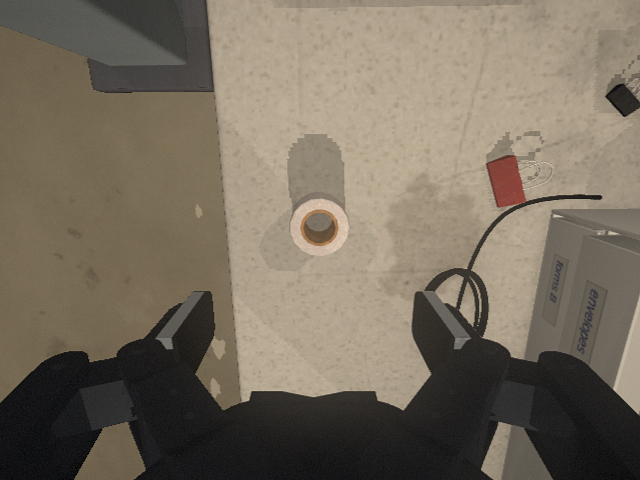

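```bash
python3 -c "
from h import *
go(.4533,-.387,.004,0)"
```

```text
now [ 0.4484 -0.3928  0.1509] yaw -1.03 tilt [-1.e-04 -7.e-04 -1.e+00] F [-0.32 -0.95 -0.08] w 0.085 t 2.15
d [ 0.0048 -0.006   0.1469] roll -0.171
```

Call:
arm_command(deltas=[{"tx":0.0048,"ty":-0.006,"tz":0.03,"roll":-0.17},{"tx":0.0048,"ty":-0.006,"tz":0.065,"roll":-0.17},{"tx":0.0048,"ty":-0.006,"tz":0.1,"roll":-0.17},{"tx":0.0048,"ty":-0.006,"tz":0.12,"roll":-0.17},{"tx":0.0048,"ty":-0.006,"tz":0.12,"roll":-0.17}])

```text
time: 2.65
ee_pos: [0.4523, -0.3854, 0.0283]
tool_rot: [-3.139, -0.003, 0.006]
wrist_force: [0.2, -0.1, -0.4]
width: 0.0856
```

```bash
python3 -c "
from h import *
go(.4533,-.387,.004,0)"
```

```text
now [ 0.4523 -0.3854  0.0283] yaw 0.13 tilt [-0.0037  0.0021 -1.    ] F [ 0.17 -0.14 -0.42] w 0.0856 t 2.65
d [0.0011 0.0016 0.0243] roll 0.021
```

Call:
arm_command(deltas=[{"tx":0.001,"ty":0.001,"tz":0.012,"roll":0},{"tx":0.001,"ty":0.001,"tz":0.024,"roll":0},{"tx":0.001,"ty":0.001,"tz":0.024,"roll":0},{"tx":0.001,"ty":0.001,"tz":0.024,"roll":0}])

```text
time: 3.05
ee_pos: [0.4548, -0.387, 0.007]
tool_rot: [3.141, 0.006, 0.0]
wrist_force: [-0.3, 0.6, -0.4]
width: 0.0855
```

Call:
arm_command(deltas=[{"tx":0,"ty":0,"tz":0,"roll":0},{"tx":0,"ty":0,"tz":0,"roll":0},{"tx":0,"ty":0,"tz":0,"roll":0},{"tx":0,"ty":0,"tz":0,"roll":0},{"tx":0,"ty":0,"tz":0,"roll":0}], hand=0)

```text
time: 3.55
ee_pos: [0.4549, -0.3871, 0.0077]
tool_rot: [3.141, 0.006, 0.001]
wrist_force: [-1.2, 0.9, 8.4]
width: 0.0473
```

```bash
python3 -c "
from h import *
go(.4533,-.387,.004,0)"
```

```text
now [ 0.4549 -0.3871  0.0077] yaw 0.22 tilt [ 6.e-04 -8.e-04 -1.e+00] F [-1.19  0.94  8.39] w 0.0473 t 3.55
d [-0.0016 -0.0001  0.0037] roll 0.037
```

Call:
arm_command(deltas=[{"tx":0,"ty":0,"tz":-0.01,"roll":0},{"tx":0,"ty":0,"tz":-0.03,"roll":0},{"tx":0,"ty":0,"tz":-0.06,"roll":0},{"tx":0,"ty":0,"tz":-0.09,"roll":0},{"tx":0,"ty":0,"tz":-0.1,"roll":0}])

```text
time: 4.05
ee_pos: [0.4557, -0.3877, 0.1101]
tool_rot: [3.139, 0.006, 0.005]
wrist_force: [0.8, -0.3, -0.6]
width: 0.047
```

```bash
python3 - <<'E'
from h import *
np.set_printoptions(precision=4,suppress=True)
go(.521,-.173,.11,0)
o=get_obs(); im,d=snapshot("wrist"); save("w2",im); K,T=cam("wrist",o); P=cloud(K,T,d)
for q in silhouettes("roll","wrist")[:1]:
    m=q["pixels"]&(d>0); top=np.percentile(P[m][:,2],95);t=m&(P[...,2]>top-.004)&(P[...,2]<top+.004); print(q["score"],top,t.sum(), cv2.minEnclosingCircle(P[t][:,:2].astype(np.float32)*1000))
    A=np.c_[P[t][:,:2],np.ones(t.sum())]; print("plane",np.linalg.lstsq(A,P[t][:,2],rcond=None)[0])
E
```

```text
now [ 0.4557 -0.3877  0.1101] yaw 0.21 tilt [ 0.0032 -0.0025 -1.    ] F [ 0.8  -0.3  -0.65] w 0.047 t 4.05
d [ 0.0661 -0.2144 -0.0002] roll 0.035
0.96 0.13922884297855193 7957 ((454.7736511230469, -388.3004455566406), 24.126832962036133)
plane [ 0.0028 -0.006   0.1347]
```

View pics/w2.png

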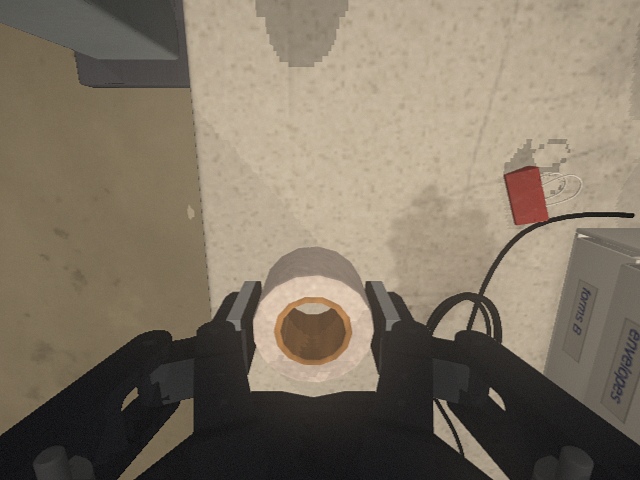

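Call:
arm_command(deltas=[{"tx":0.013,"ty":-0.03,"tz":0,"roll":0},{"tx":0.03,"ty":-0.06,"tz":0,"roll":0},{"tx":0.05,"ty":-0.1,"tz":0,"roll":0},{"tx":0.065,"ty":-0.128,"tz":0,"roll":0},{"tx":0.065,"ty":-0.128,"tz":0,"roll":0}])

```text
time: 4.65
ee_pos: [0.5216, -0.2529, 0.1056]
tool_rot: [-3.139, -0.018, -0.0]
wrist_force: [0.6, -0.0, -0.2]
width: 0.0468
```

Call:
arm_command(deltas=[{"tx":0,"ty":0,"tz":0,"roll":0},{"tx":0,"ty":0,"tz":0,"roll":0}])

```text
time: 4.85
ee_pos: [0.5182, -0.2595, 0.1059]
tool_rot: [3.142, 0.005, -0.003]
wrist_force: [0.0, 0.2, -1.4]
width: 0.047
```

```bash
cat > sp.py <<'E'
from h import *
import sys
np.set_printoptions(precision=4,suppress=True)
o=get_obs(); im,d=snapshot("wrist"); save(sys.argv[1],im); K,T=cam("wrist",o); P=cloud(K,T,d)
for n,z in [("spindle_top",.06),("spindle_foot",.011),("cover_bar",.106),("slide_top",.0825),("cover_hinge",.071)]:
    for q in pinpoint(n,"wrist")[:1]: print(n,round(q["score"],2),np.round(q["uv"],1),atz(K,T,q["uv"],z))
m=(np.abs(P[...,2]-.06)<.004)&(d>0)&(np.hypot(P[...,0]-.521,P[...,1]+.175)<.03); print("tip",m.sum(),P[m].mean(0) if m.any() else '')
m=(P[...,2]>.02)&(P[...,2]<.065)&(d>0)&(np.hypot(P[...,0]-.521,P[...,1]+.175)<.03); print("spindle cloud",m.sum(), P[m].min(0),P[m].max(0)) if m.any() else 0
for q in silhouettes("roll","wrist")[:1]:
    m=q["pixels"]&(d>0); top=np.percentile(P[m][:,2],95);t=m&(P[...,2]>top-.004)&(P[...,2]<top+.004); print("roll",q["score"],top,cv2.minEnclosingCircle(P[t][:,:2].astype(np.float32)*1000))
E
python3 sp.py w3; python3 -c "
from h import *
go(.521,-.173,.11,0)"
```

```text
spindle_top 0.89 [315.2 105.7] [ 0.5187 -0.1718  0.06  ]
spindle_foot 0.82 [316.1 112.6] [ 0.5195 -0.1716  0.011 ]
tip 913 [ 0.5194 -0.1733  0.0592]
spindle cloud 1298 [ 0.5088 -0.1841  0.022 ] [ 0.53   -0.1628  0.0621]
roll 0.66 0.13501788303735632 ((517.6271362304688, -260.1492919921875), 24.12737464904785)
now [ 0.519  -0.2592  0.1067] yaw 0.17 tilt [-1.e-04 -1.e-04 -1.e+00] F [-0.28 -0.04 -0.72] w 0.0468 t 5.2
d [ 0.0023 -0.0862 -0.0033] roll 0.029
```

View pics/w3.png

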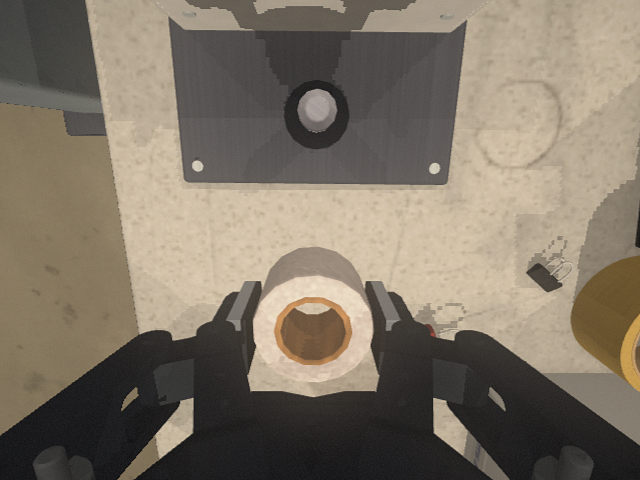

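Call:
arm_command(deltas=[{"tx":0.0005,"ty":-0.025,"tz":0,"roll":0},{"tx":0.001,"ty":-0.055,"tz":0,"roll":0},{"tx":0.0015,"ty":-0.08,"tz":0,"roll":0},{"tx":0.0015,"ty":-0.087,"tz":0,"roll":0},{"tx":0.0015,"ty":-0.087,"tz":0,"roll":0}])

```text
time: 5.7
ee_pos: [0.5206, -0.1708, 0.1069]
tool_rot: [-3.142, -0.009, -0.0]
wrist_force: [0.4, -1.0, -0.4]
width: 0.0474
```

Call:
arm_command(deltas=[{"tx":0,"ty":0,"tz":0,"roll":0},{"tx":0,"ty":0,"tz":0.01,"roll":0},{"tx":0,"ty":0,"tz":0.025,"roll":0},{"tx":0,"ty":0,"tz":0.032,"roll":0},{"tx":0,"ty":0,"tz":0.032,"roll":0}])

```text
time: 6.2
ee_pos: [0.5196, -0.1722, 0.0734]
tool_rot: [-3.141, -0.005, 0.004]
wrist_force: [-0.3, 1.1, -0.6]
width: 0.0468
```

```bash
python3 sp.py w4; python3 -c "
from h import *
im,d=snapshot('scene'); cv2.imwrite('pics/s4.png',cv2.cvtColor(cv2.resize(im[190:310,290:450],None,fx=5,fy=5,interpolation=cv2.INTER_CUBIC),cv2.COLOR_RGB2BGR))
go(.5192,-.1727,.06,0)"
```

```text
spindle_foot 0.93 [314.4 250.8] [ 0.52   -0.1704  0.011 ]
slide_top 0.63 [129.6  21.4] [ 0.4547 -0.0621  0.0825]
cover_hinge 0.91 [512.4  39.4] [ 0.5956 -0.0644  0.071 ]
tip 0 
spindle cloud 59 [ 0.513  -0.1854  0.0202] [ 0.5264 -0.162   0.065 ]
roll 0.84 0.10255006880048435 ((518.8396606445312, -172.9864044189453), 24.203311920166016)
now [ 0.5206 -0.1717  0.0752] yaw 0.22 tilt [ 7.e-04 -2.e-04 -1.e+00] F [-0.22 -0.84 -0.95] w 0.0472 t 6.6
d [-0.0015  0.001   0.0152] roll 0.037
```

View pics/w4.png

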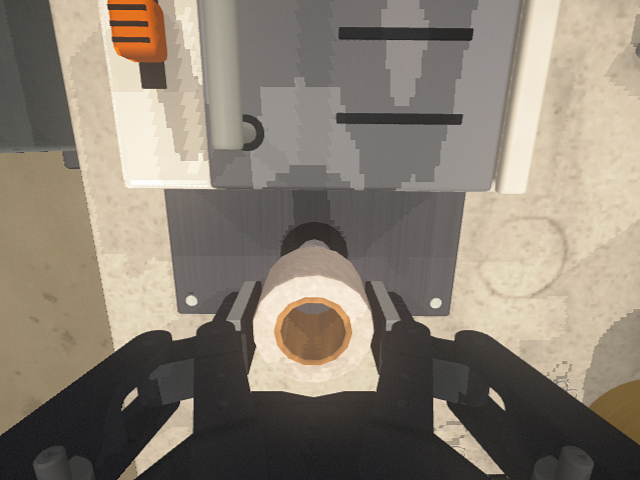

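View pics/s4.png

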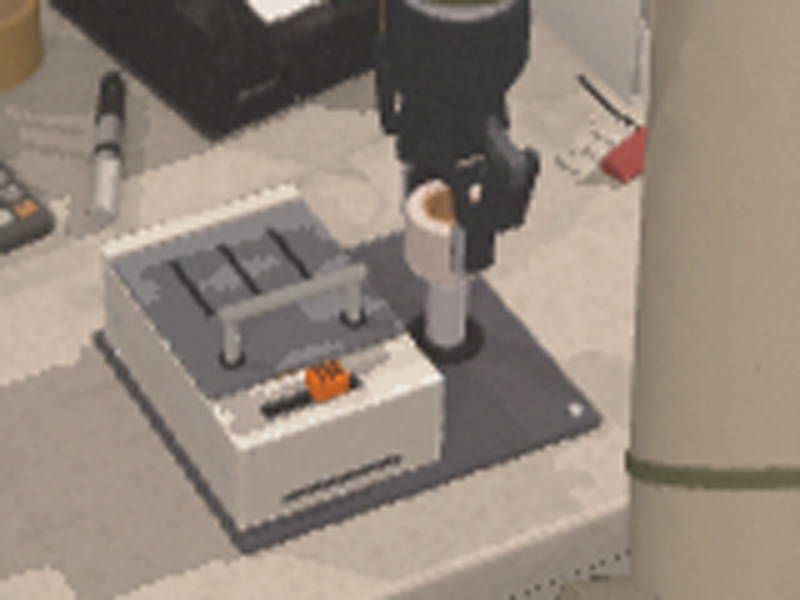

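Call:
arm_command(deltas=[{"tx":0,"ty":0,"tz":0.005,"roll":0},{"tx":0,"ty":0,"tz":0.01,"roll":0},{"tx":0,"ty":0,"tz":0.015,"roll":0},{"tx":0,"ty":0,"tz":0.02,"roll":0},{"tx":0,"ty":0,"tz":0.02,"roll":0}])

```text
time: 7.1
ee_pos: [0.52, -0.1715, 0.0538]
tool_rot: [-3.141, -0.006, 0.002]
wrist_force: [0.2, -0.6, -0.3]
width: 0.0471
```

No contact force; the spindle has entered the bore. Continue down.

Call:
arm_command(deltas=[{"tx":0,"ty":0,"tz":0.007,"roll":0},{"tx":0,"ty":0,"tz":0.014,"roll":0},{"tx":0,"ty":0,"tz":0.021,"roll":0},{"tx":0,"ty":0,"tz":0.028,"roll":0},{"tx":0,"ty":0,"tz":0.028,"roll":0}])

```text
time: 7.6
ee_pos: [0.5199, -0.1714, 0.0256]
tool_rot: [-3.141, -0.006, 0.002]
wrist_force: [-0.3, 0.8, -0.1]
width: 0.047
```

Call:
arm_command(deltas=[{"tx":0,"ty":0,"tz":0.002,"roll":0},{"tx":0,"ty":0,"tz":0.004,"roll":0},{"tx":0,"ty":0,"tz":0.004,"roll":0}])

```text
time: 7.9
ee_pos: [0.5204, -0.1716, 0.0227]
tool_rot: [3.142, 0.006, 0.0]
wrist_force: [-0.4, -0.7, 0.0]
width: 0.0467
```

```bash
python3 sp.py w5; python3 -c "
from h import *
go(.5192,-.1727,.0187,0)"
```

```text
spindle_top 0.85 [312.9 347.1] [ 0.52   -0.1732  0.06  ]
spindle_foot 0.34 [309.9 290.1] [ 0.5185 -0.1737  0.011 ]
tip 2765 [ 0.5206 -0.1699  0.06  ]
spindle cloud 14871 [ 0.4931 -0.1961  0.02  ] [ 0.5476 -0.1478  0.065 ]
roll 0.61 0.051941938723795295 ((519.8778686523438, -172.282470703125), 24.313106536865234)
now [ 0.5205 -0.1717  0.0229] yaw 0.22 tilt [ 2.e-04 -1.e-04 -1.e+00] F [ 0.53 -0.18 -0.26] w 0.0474 t 8.25
d [-0.0013  0.001   0.0042] roll 0.037
```

Call:
arm_command(deltas=[{"tx":-0.0005,"ty":0,"tz":0.002,"roll":0},{"tx":-0.0005,"ty":0,"tz":0.0035,"roll":0},{"tx":-0.0005,"ty":0,"tz":0.0035,"roll":0}])

```text
time: 8.55
ee_pos: [0.5198, -0.1716, 0.019]
tool_rot: [-3.142, -0.006, 0.001]
wrist_force: [0.3, 0.5, -0.4]
width: 0.047
```

Call:
arm_command(deltas=[{"tx":0,"ty":0,"tz":0.001,"roll":0},{"tx":0,"ty":0,"tz":0.001,"roll":0}])

```text
time: 8.75
ee_pos: [0.5198, -0.1716, 0.0187]
tool_rot: [3.141, 0.006, 0.0]
wrist_force: [-2.6, 0.8, 7.1]
width: 0.0469
```

Call:
arm_command(deltas=[{"tx":0,"ty":0,"tz":0,"roll":0},{"tx":0,"ty":0,"tz":0,"roll":0},{"tx":0,"ty":0,"tz":0,"roll":0},{"tx":0,"ty":0,"tz":0,"roll":0}], hand=1)

```text
time: 9.15
ee_pos: [0.5199, -0.1716, 0.0182]
tool_rot: [-3.142, -0.006, 0.0]
wrist_force: [0.4, 0.1, -0.1]
width: 0.0856
```

Call:
arm_command(deltas=[{"tx":0,"ty":0,"tz":-0.015,"roll":0},{"tx":0,"ty":0,"tz":-0.05,"roll":0},{"tx":0,"ty":0,"tz":-0.09,"roll":0},{"tx":0,"ty":0,"tz":-0.13,"roll":0},{"tx":0,"ty":0,"tz":-0.13,"roll":0}])

```text
time: 9.65
ee_pos: [0.5222, -0.1723, 0.1529]
tool_rot: [3.14, 0.005, 0.011]
wrist_force: [0.5, -0.9, -0.8]
width: 0.0854
```

```bash
sed -i 's/(top-.004)/top-.004/' sp.py; python3 sp.py w6; python3 - <<'E'
from h import *
np.set_printoptions(precision=4,suppress=True)
go(.491,-.063,.15,0)
K,T=cam("top"); im,d=snapshot("top"); P=cloud(K,T,d)
for q in pinpoint("cover_bar","top")[:1]: print(q["score"],atz(K,T,q["uv"],.106))
reg=np.zeros(d.shape,bool); reg[180:300,290:370]=1
m=reg&(P[...,2]>.095)&(P[...,2]<.12); print(m.sum(),P[m].min(0),P[m].max(0))
E
```

```text
spindle_top 0.61 [307.  240.8] [ 0.5181 -0.1732  0.06  ]
spindle_foot 0.94 [306.5 223.5] [ 0.5172 -0.1723  0.011 ]
cover_bar 0.7 [253.1  60.8] [ 0.4913 -0.0633  0.106 ]
slide_top 0.62 [195.4  67.6] [ 0.4543 -0.0623  0.0825]
tip 435 [ 0.5193 -0.1722  0.0591]
spindle cloud 3091 [ 0.4954 -0.196   0.0201] [ 0.5427 -0.1483  0.0618]
roll 0.96 0.04824247808089698 ((519.0069580078125, -172.21353149414062), 23.884288787841797)
now [ 0.5194 -0.1714  0.147 ] yaw 0.24 tilt [-0.0021  0.0006 -1.    ] F [ 0.23  0.14 -0.01] w 0.0855 t 10.0
d [-0.0279 -0.1085 -0.0028] roll 0.04
0.63 [ 0.4957 -0.0628  0.106 ]
213 [ 0.4863 -0.1044  0.1016] [ 0.495  -0.0214  0.1162]
```

View pics/w6.png

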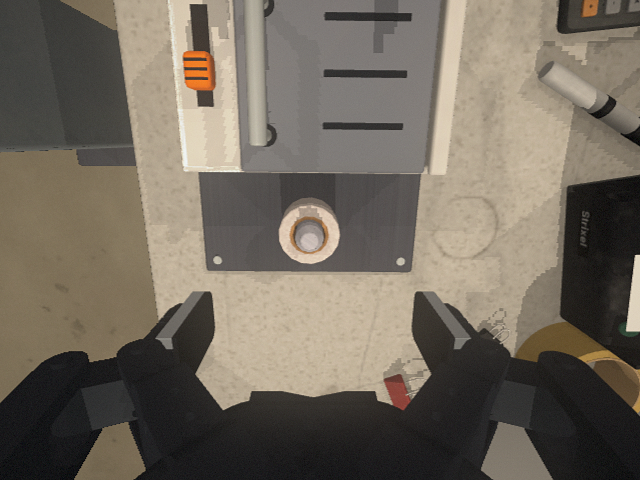

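Call:
arm_command(deltas=[{"tx":-0.008,"ty":-0.03,"tz":0,"roll":0},{"tx":-0.016,"ty":-0.065,"tz":0,"roll":0},{"tx":-0.028,"ty":-0.1,"tz":0,"roll":0},{"tx":-0.028,"ty":-0.1085,"tz":0,"roll":0},{"tx":-0.028,"ty":-0.1085,"tz":0,"roll":0}], hand=0.5)

```text
time: 10.6
ee_pos: [0.4916, -0.0618, 0.1481]
tool_rot: [-3.141, -0.011, 0.0]
wrist_force: [0.3, 0.3, 0.3]
width: 0.0426
```

Call:
arm_command(deltas=[{"tx":0,"ty":0,"tz":0,"roll":0},{"tx":0,"ty":0,"tz":0,"roll":0}])

```text
time: 10.8
ee_pos: [0.4918, -0.0646, 0.1481]
tool_rot: [3.141, 0.003, -0.0]
wrist_force: [0.7, -0.4, 0.8]
width: 0.0426
```

```bash
python3 sp.py w7; python3 - <<'E'
from h import *
go(.491,-.063,.092,0)
E
```

```text
spindle_top 0.85 [349.  369.9] [ 0.5207 -0.1729  0.06  ]
cover_bar 0.57 [312.3 263.4] [ 0.491  -0.0639  0.106 ]
slide_top 0.97 [257.4 244.4] [ 0.4553 -0.0596  0.0825]
cover_hinge 0.76 [466.2 246.4] [ 0.5968 -0.0644  0.071 ]
tip 318 [ 0.5189 -0.1709  0.0591]
spindle cloud 2610 [ 0.4953 -0.1963  0.0202] [ 0.5404 -0.1477  0.0616]
roll 0.83 0.047953840539421054 ((519.257568359375, -172.00955200195312), 24.261493682861328)
now [ 0.4915 -0.0636  0.1482] yaw 0.19 tilt [-1.e-04 -1.e-04 -1.e+00] F [-0.64 -0.32  1.01] w 0.0431 t 11.15
d [-0.0005 -0.0006  0.0562] roll 0.032
```

View pics/w7.png

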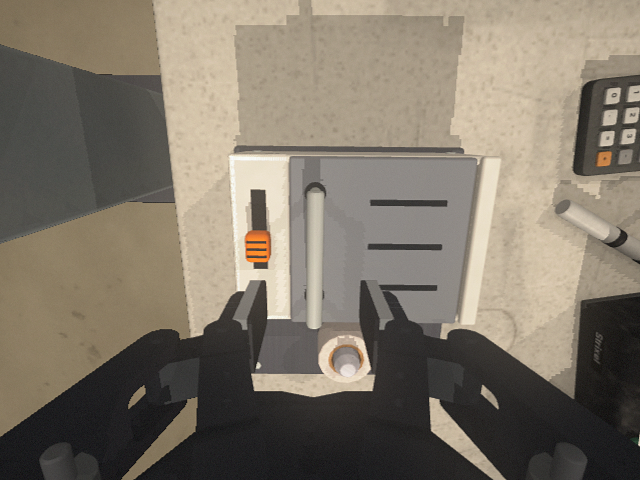

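Call:
arm_command(deltas=[{"tx":0,"ty":0,"tz":0.02,"roll":0},{"tx":0,"ty":0,"tz":0.04,"roll":0},{"tx":0,"ty":0,"tz":0.055,"roll":0},{"tx":0,"ty":0,"tz":0.056,"roll":0},{"tx":0,"ty":0,"tz":0.056,"roll":0}])

```text
time: 11.65
ee_pos: [0.4914, -0.0632, 0.0922]
tool_rot: [-3.142, -0.006, 0.001]
wrist_force: [0.5, 0.4, 0.2]
width: 0.0426
```

Call:
arm_command(deltas=[{"tx":0,"ty":0,"tz":0,"roll":0},{"tx":0,"ty":0,"tz":0,"roll":0},{"tx":0,"ty":0,"tz":0,"roll":0},{"tx":0,"ty":0,"tz":0,"roll":0},{"tx":0,"ty":0,"tz":0,"roll":0}], hand=0)

```text
time: 12.15
ee_pos: [0.4925, -0.0633, 0.0927]
tool_rot: [-3.142, -0.006, -0.003]
wrist_force: [4.1, -0.8, 0.9]
width: 0.0074
```

Call:
arm_command(deltas=[{"tx":0.0005,"ty":0,"tz":-0.002,"roll":0},{"tx":0.001,"ty":0,"tz":-0.004,"roll":0},{"tx":0.001,"ty":0,"tz":-0.004,"roll":0}])

```text
time: 12.45
ee_pos: [0.4937, -0.0633, 0.0965]
tool_rot: [-3.141, -0.006, -0.003]
wrist_force: [6.9, -0.3, -5.0]
width: 0.0075
```

Call:
arm_command(deltas=[{"tx":0.0005,"ty":0,"tz":-0.002,"roll":0},{"tx":0.0005,"ty":0,"tz":-0.002,"roll":0}])

```text
time: 12.65
ee_pos: [0.4941, -0.0633, 0.0976]
tool_rot: [-3.141, -0.006, -0.002]
wrist_force: [8.9, -2.3, -16.8]
width: 0.0076
```

Call:
arm_command(deltas=[{"tx":0.0,"ty":0,"tz":-0.0015,"roll":0},{"tx":0.0,"ty":0,"tz":-0.0015,"roll":0}])

```text
time: 12.85
ee_pos: [0.4942, -0.0633, 0.098]
tool_rot: [-3.14, -0.006, -0.001]
wrist_force: [13.9, -1.4, -35.2]
width: 0.0074
```

Call:
arm_command(deltas=[{"tx":-0.0005,"ty":0,"tz":0.0025,"roll":0},{"tx":-0.001,"ty":0,"tz":0.005,"roll":0},{"tx":-0.001,"ty":0,"tz":0.0073,"roll":0},{"tx":-0.001,"ty":0,"tz":0.0073,"roll":0}])

```text
time: 13.25
ee_pos: [0.4924, -0.0633, 0.0924]
tool_rot: [3.142, 0.006, 0.001]
wrist_force: [5.0, -1.3, 0.5]
width: 0.0072
```

Call:
arm_command(deltas=[{"tx":0,"ty":0,"tz":0,"roll":0},{"tx":0,"ty":0,"tz":0,"roll":0},{"tx":0,"ty":0,"tz":0,"roll":0},{"tx":0,"ty":0,"tz":0,"roll":0}], hand=0.5)

```text
time: 13.65
ee_pos: [0.4915, -0.0632, 0.0925]
tool_rot: [3.141, 0.006, -0.001]
wrist_force: [-0.1, -0.1, 0.2]
width: 0.0425
```

Call:
arm_command(deltas=[{"tx":0,"ty":0,"tz":-0.015,"roll":0},{"tx":0,"ty":0,"tz":-0.035,"roll":0},{"tx":0,"ty":0,"tz":-0.06,"roll":0},{"tx":0,"ty":0,"tz":-0.06,"roll":0},{"tx":0,"ty":0,"tz":-0.06,"roll":0}])

```text
time: 14.15
ee_pos: [0.4919, -0.0634, 0.1527]
tool_rot: [3.141, 0.006, 0.001]
wrist_force: [-0.3, -0.5, -0.9]
width: 0.0426
```

```bash
python3 sp.py w8; python3 - <<'E'
from h import *
np.set_printoptions(precision=4,suppress=True)
go(.4545,-.095,.15,0)
o=get_obs(); im,d=snapshot("wrist"); K,T=cam("wrist",o); P=cloud(K,T,d)
hsv=cv2.cvtColor(im,cv2.COLOR_RGB2HSV); m=(hsv[...,0]<18)&(hsv[...,1]>160)&(hsv[...,2]>100)&(abs(P[...,2]-.08)<.008)
t=m&(P[...,2]>.078); print(m.sum(),P[t].min(0),P[t].max(0))
E
```

```text
spindle_top 0.58 [346.4 368.1] [ 0.5195 -0.1735  0.06  ]
cover_bar 0.63 [315.3 261.8] [ 0.493  -0.0634  0.106 ]
slide_top 0.95 [256.  248.7] [ 0.4536 -0.0629  0.0825]
cover_hinge 0.91 [460.2 247.3] [ 0.5951 -0.0652  0.071 ]
tip 314 [ 0.5189 -0.171   0.0591]
spindle cloud 2554 [ 0.4955 -0.1956  0.0202] [ 0.5408 -0.1475  0.0619]
roll 0.85 0.04797171664957617 ((518.4708862304688, -171.68650817871094), 24.184232711791992)
now [ 0.4917 -0.0632  0.1519] yaw 0.24 tilt [-0.0012  0.0001 -1.    ] F [ 0.54 -0.27  0.43] w 0.0424 t 14.5
d [-0.0373  0.0317  0.0019] roll 0.039
573 [ 0.4471 -0.0719  0.0781] [ 0.4621 -0.0524  0.0848]
```

View pics/w8.png

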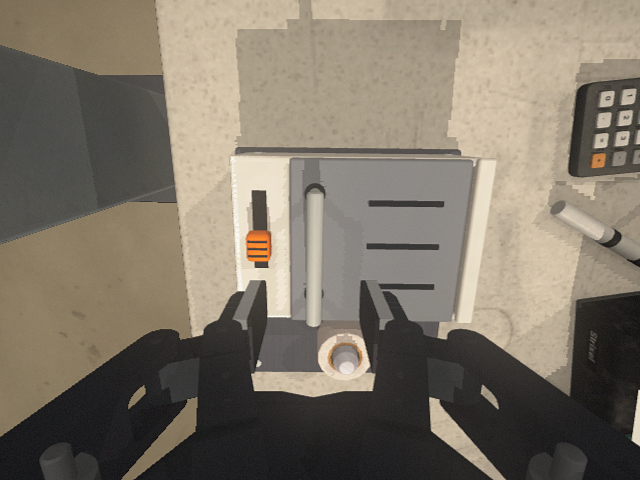

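```bash
python3 - <<'E'
from h import *
print(np.round(get_obs()["joint_pos"],3)); go(.453,-.1,.15,np.pi/2);go(.453,-.1,.15,-np.pi/2)
E
```

```text
[ 0.218  0.46  -0.28   2.179  0.244  0.532 -0.242]
now [ 0.4918 -0.0631  0.152 ] yaw 0.24 tilt [-1.e-03  1.e-04 -1.e+00] F [ 0.69 -0.2  -0.03] w 0.0425 t 14.55
d [-0.0389  0.0367  0.002 ] roll -14.96
now [ 0.4918 -0.0631  0.152 ] yaw 0.24 tilt [-1.e-03  1.e-04 -1.e+00] F [ 0.69 -0.2  -0.03] w 0.0425 t 14.55
d [-0.0389  0.0367  0.002 ] roll 15.04
```

Call:
arm_command(deltas=[{"tx":-0.008,"ty":0.008,"tz":0,"roll":1.4},{"tx":-0.016,"ty":0.015,"tz":0,"roll":2.8},{"tx":-0.024,"ty":0.022,"tz":0,"roll":4.2},{"tx":-0.032,"ty":0.03,"tz":0,"roll":5.6},{"tx":-0.039,"ty":0.0367,"tz":0,"roll":7.0}], hand=0)

```text
time: 15.05
ee_pos: [0.4527, -0.1005, 0.1523]
tool_rot: [2.932, -1.129, -0.0]
wrist_force: [-0.8, -0.3, -0.3]
width: 0.0
```

Call:
arm_command(deltas=[{"tx":0,"ty":0,"tz":0,"roll":1.4},{"tx":0,"ty":0,"tz":0,"roll":2.8},{"tx":0,"ty":0,"tz":0,"roll":4.2},{"tx":0,"ty":0,"tz":0,"roll":5.6},{"tx":0,"ty":0,"tz":0,"roll":7.0}])

```text
time: 15.55
ee_pos: [0.4531, -0.1, 0.1523]
tool_rot: [2.332, -2.104, -0.0]
wrist_force: [0.8, 0.2, -1.3]
width: -0.0003
```

Call:
arm_command(deltas=[{"tx":0,"ty":0,"tz":0,"roll":1.0},{"tx":0,"ty":0,"tz":0,"roll":1.0},{"tx":0,"ty":0,"tz":0,"roll":1.0}])

```text
time: 15.85
ee_pos: [0.4531, -0.0999, 0.1523]
tool_rot: [2.23, -2.213, -0.0]
wrist_force: [0.5, -0.8, -0.4]
width: 0.0
```

```bash
python3 sp.py w9; python3 - <<'E'
from h import *
go(.453,-.1,.1,-np.pi/2)
E
```

```text
spindle_top 0.68 [421.6 145.5] [ 0.5199 -0.1728  0.06  ]
spindle_foot 0.66 [403.1 143.7] [ 0.5205 -0.1729  0.011 ]
cover_bar 0.7 [254.5 197.5] [ 0.4913 -0.0664  0.106 ]
slide_top 0.69 [255.  246.1] [ 0.4548 -0.0613  0.0825]
cover_hinge 0.68 [257.   11.4] [ 0.5946 -0.0662  0.071 ]
tip 551 [ 0.5198 -0.172   0.0591]
spindle cloud 3858 [ 0.4965 -0.1955  0.02  ] [ 0.543  -0.1481  0.0619]
roll 0.75 0.048288638681752385 ((519.5347900390625, -171.9677734375), 23.937475204467773)
now [ 0.4531 -0.1002  0.1525] yaw -89.75 tilt [-0.  0. -1.] F [ 0.46 -0.37 -0.65] w -0.0001 t 16.2
d [-0.0002  0.0001  0.0525] roll 0.042
```

View pics/w9.png

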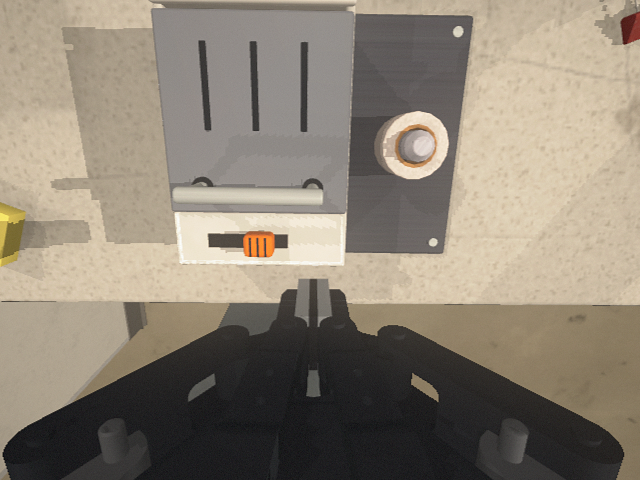

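Call:
arm_command(deltas=[{"tx":0,"ty":0,"tz":0.02,"roll":0},{"tx":0,"ty":0,"tz":0.04,"roll":0},{"tx":0,"ty":0,"tz":0.06,"roll":0},{"tx":0,"ty":0,"tz":0.072,"roll":0},{"tx":0,"ty":0,"tz":0.077,"roll":0}])

```text
time: 16.7
ee_pos: [0.4527, -0.1001, 0.0744]
tool_rot: [2.225, -2.216, -0.002]
wrist_force: [-0.5, 0.2, 0.4]
width: 0.0001
```

Call:
arm_command(deltas=[{"tx":-0.004,"ty":0,"tz":0,"roll":0},{"tx":-0.008,"ty":0,"tz":0,"roll":0},{"tx":-0.012,"ty":0,"tz":0,"roll":0},{"tx":-0.012,"ty":0,"tz":0,"roll":0}])

```text
time: 17.1
ee_pos: [0.4534, -0.0873, 0.076]
tool_rot: [-2.227, 2.215, -0.001]
wrist_force: [0.2, 0.6, -0.5]
width: 0.0001
```

Call:
arm_command(deltas=[{"tx":-0.003,"ty":0,"tz":0,"roll":0},{"tx":-0.006,"ty":0,"tz":0,"roll":0},{"tx":-0.008,"ty":0,"tz":0,"roll":0},{"tx":-0.008,"ty":0,"tz":0,"roll":0}])

```text
time: 17.5
ee_pos: [0.4533, -0.0799, 0.0756]
tool_rot: [-2.226, 2.217, -0.0]
wrist_force: [-0.1, -1.1, 1.4]
width: 0.0001
```

Call:
arm_command(deltas=[{"tx":-0.003,"ty":0,"tz":0,"roll":0},{"tx":-0.006,"ty":0,"tz":0,"roll":0},{"tx":-0.008,"ty":0,"tz":0,"roll":0},{"tx":-0.008,"ty":0,"tz":0,"roll":0}])

```text
time: 17.9
ee_pos: [0.4532, -0.0718, 0.0755]
tool_rot: [-2.226, 2.216, -0.0]
wrist_force: [1.5, -1.3, 1.1]
width: -0.0
```

```bash
cat > sl.py <<'E'
from h import *
np.set_printoptions(precision=4,suppress=True)
for c in ["top","wrist"]:
    o=get_obs(); im,d=snapshot(c); K,T=cam(c,o); P=cloud(K,T,d)
    hsv=cv2.cvtColor(im,cv2.COLOR_RGB2HSV); m=(hsv[...,0]<18)&(hsv[...,1]>150)&(hsv[...,2]>80)&(P[...,2]>.072)&(P[...,2]<.09)&(d>0)
    if m.any(): print(c,m.sum(),P[m].min(0),P[m].max(0))
go(.453,-.1,.075,-np.pi/2)
E
python3 sl.py
```

```text
wrist 1251 [ 0.4471 -0.06    0.0721] [ 0.4631 -0.0403  0.0898]
now [ 0.4531 -0.0719  0.0754] yaw -89.76 tilt [ 0.      0.0001 -1.    ] F [ 1.49 -0.98  1.1 ] w 0.0001 t 18.0
d [0.0281 0.0002 0.0004] roll 0.041
```

Call:
arm_command(deltas=[{"tx":-0.002,"ty":0,"tz":0,"roll":0},{"tx":-0.004,"ty":0,"tz":0,"roll":0},{"tx":-0.0055,"ty":0,"tz":0,"roll":0},{"tx":-0.0055,"ty":0,"tz":0,"roll":0}])

```text
time: 18.4
ee_pos: [0.4531, -0.0664, 0.0755]
tool_rot: [-2.226, 2.217, -0.0]
wrist_force: [0.9, -1.8, 1.4]
width: 0.0001
```

```bash
python3 sl.py
```

```text
wrist 1252 [ 0.447  -0.0547  0.0721] [ 0.4631 -0.0349  0.0891]
now [ 0.4531 -0.0665  0.0755] yaw -89.76 tilt [ 0.0001  0.     -1.    ] F [ 0.76 -2.06  1.61] w 0.0002 t 18.5
d [0.0335 0.0002 0.0005] roll 0.04
```

Call:
arm_command(deltas=[{"tx":0.01,"ty":0,"tz":0,"roll":0},{"tx":0.015,"ty":0,"tz":-0.02,"roll":0},{"tx":0.015,"ty":0,"tz":-0.05,"roll":0},{"tx":0.015,"ty":0,"tz":-0.077,"roll":0},{"tx":0.015,"ty":0,"tz":-0.077,"roll":0}])

```text
time: 19.0
ee_pos: [0.4537, -0.0823, 0.1549]
tool_rot: [-2.224, 2.216, -0.004]
wrist_force: [0.1, -0.6, -0.2]
width: 0.0002
```

```bash
python3 sl.py; python3 -c "
from h import *
go(.4915,-.0635,.152,0)"
```

```text
wrist 617 [ 0.4473 -0.0545  0.0723] [ 0.4629 -0.0354  0.0847]
now [ 0.4528 -0.0817  0.1526] yaw -89.76 tilt [ 0.0004  0.0002 -1.    ] F [0.02 0.5  1.3 ] w -0.0 t 19.1
d [ 0.0183 -0.0001  0.0776] roll 0.039
now [ 0.4528 -0.0817  0.1526] yaw -89.76 tilt [ 4.e-04  2.e-04 -1.e+00] F [0.02 0.5  1.3 ] w -0.0 t 19.1
d [-0.0181 -0.0388  0.0006] roll -14.961
```

Call:
arm_command(deltas=[{"tx":-0.004,"ty":-0.008,"tz":0,"roll":-1.4},{"tx":-0.008,"ty":-0.016,"tz":0,"roll":-2.8},{"tx":-0.012,"ty":-0.024,"tz":0,"roll":-4.2},{"tx":-0.016,"ty":-0.032,"tz":0,"roll":-5.6},{"tx":-0.0181,"ty":-0.0388,"tz":0,"roll":-7.0}], hand=0.5)

```text
time: 19.6
ee_pos: [0.4913, -0.0629, 0.151]
tool_rot: [2.876, -1.262, -0.004]
wrist_force: [0.2, -1.7, -0.2]
width: 0.0429
```

Call:
arm_command(deltas=[{"tx":0,"ty":0,"tz":0,"roll":-1.4},{"tx":0,"ty":0,"tz":0,"roll":-2.8},{"tx":0,"ty":0,"tz":0,"roll":-4.2},{"tx":0,"ty":0,"tz":0,"roll":-5.6},{"tx":0,"ty":0,"tz":0,"roll":-7.0}])

```text
time: 20.1
ee_pos: [0.4908, -0.0633, 0.151]
tool_rot: [-3.137, 0.148, 0.005]
wrist_force: [-0.3, 0.2, 0.2]
width: 0.043
```

Call:
arm_command(deltas=[{"tx":0,"ty":0,"tz":0,"roll":-0.96},{"tx":0,"ty":0,"tz":0,"roll":-0.96},{"tx":0,"ty":0,"tz":0,"roll":-0.96}])

```text
time: 20.4
ee_pos: [0.4911, -0.0635, 0.1515]
tool_rot: [-3.141, 0.006, 0.003]
wrist_force: [0.0, -0.3, -0.4]
width: 0.0425
```

```bash
python3 sl.py; python3 sp.py w10; python3 -c "
from h import *
go(.492,-.0635,.092,0)"
```

```text
wrist 604 [ 0.4472 -0.0541  0.0723] [ 0.4624 -0.0344  0.0849]
now [ 0.4914 -0.0633  0.1519] yaw -0.15 tilt [-0.0011  0.0003 -1.    ] F [ 0.16 -0.19 -0.07] w 0.0427 t 20.5
d [-0.0383  0.0368  0.0769] roll 14.975
spindle_top 0.94 [348.  367.3] [ 0.5194 -0.1721  0.06  ]
cover_bar 0.94 [316.8 262.1] [ 0.4933 -0.0632  0.106 ]
slide_top 0.74 [258.2 219.7] [ 0.4555 -0.0426  0.0825]
cover_hinge 0.89 [461.3 247.1] [ 0.5947 -0.0653  0.071 ]
tip 314 [ 0.519 -0.171  0.059]
spindle cloud 2502 [ 0.4958 -0.1958  0.02  ] [ 0.5391 -0.1479  0.0614]
roll 0.98 0.04806500971643359 ((518.33251953125, -171.99488830566406), 24.345706939697266)
now [ 0.4918 -0.0632  0.1525] yaw -0.02 tilt [ 1.e-04 -1.e-04 -1.e+00] F [-0.25 -0.15  0.25] w 0.0425 t 20.85
d [0.0002 0.0003 0.0605] roll -0.003
```

View pics/w10.png

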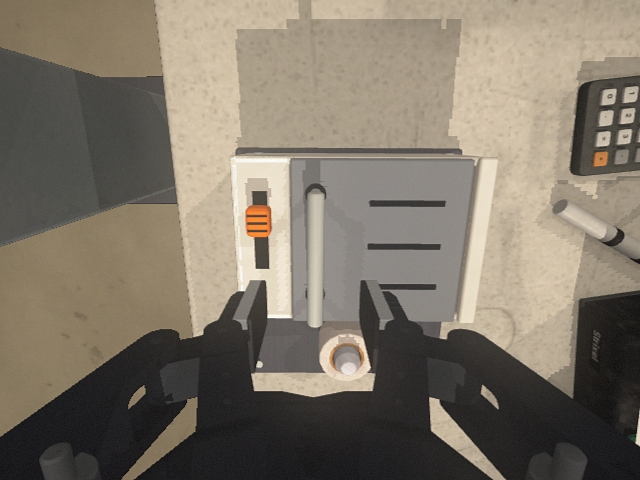

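Call:
arm_command(deltas=[{"tx":0.001,"ty":0,"tz":0.02,"roll":0},{"tx":0.001,"ty":0,"tz":0.04,"roll":0},{"tx":0.001,"ty":0,"tz":0.055,"roll":0},{"tx":0.001,"ty":0,"tz":0.0595,"roll":0},{"tx":0.001,"ty":0,"tz":0.0595,"roll":0}])

```text
time: 21.35
ee_pos: [0.4926, -0.0632, 0.0926]
tool_rot: [-3.142, 0.0, 0.002]
wrist_force: [-0.2, -0.3, 0.5]
width: 0.0429
```

Call:
arm_command(deltas=[{"tx":0,"ty":0,"tz":0,"roll":0},{"tx":0,"ty":0,"tz":0,"roll":0},{"tx":0,"ty":0,"tz":0,"roll":0},{"tx":0,"ty":0,"tz":0,"roll":0},{"tx":0,"ty":0,"tz":0,"roll":0}], hand=0)

```text
time: 21.85
ee_pos: [0.4926, -0.0634, 0.0933]
tool_rot: [3.141, -0.001, -0.0]
wrist_force: [-2.3, -1.0, 3.2]
width: 0.0077
```

Call:
arm_command(deltas=[{"tx":0.0008,"ty":0,"tz":-0.002,"roll":0},{"tx":0.0015,"ty":0,"tz":-0.004,"roll":0},{"tx":0.0023,"ty":0,"tz":-0.006,"roll":0},{"tx":0.003,"ty":0,"tz":-0.008,"roll":0}])

```text
time: 22.25
ee_pos: [0.4953, -0.0634, 0.1009]
tool_rot: [3.141, -0.001, -0.002]
wrist_force: [-2.4, 0.2, -3.4]
width: 0.0078
```

Call:
arm_command(deltas=[{"tx":0.002,"ty":0,"tz":-0.0043,"roll":0},{"tx":0.0046,"ty":0,"tz":-0.0094,"roll":0},{"tx":0.0075,"ty":0,"tz":-0.0143,"roll":0},{"tx":0.0106,"ty":0,"tz":-0.019,"roll":0},{"tx":0.014,"ty":0,"tz":-0.0236,"roll":0}])

```text
time: 22.75
ee_pos: [0.5083, -0.0635, 0.1249]
tool_rot: [3.141, -0.001, -0.005]
wrist_force: [-8.3, 0.0, 1.4]
width: 0.0077
```

Call:
arm_command(deltas=[{"tx":0.0026,"ty":0,"tz":-0.0045,"roll":0},{"tx":0.0065,"ty":0,"tz":-0.009,"roll":0},{"tx":0.0105,"ty":0,"tz":-0.013,"roll":0},{"tx":0.0147,"ty":0,"tz":-0.0168,"roll":0},{"tx":0.0192,"ty":0,"tz":-0.0204,"roll":0}])

```text
time: 23.25
ee_pos: [0.5268, -0.0636, 0.1454]
tool_rot: [3.141, -0.001, -0.007]
wrist_force: [-11.7, 0.7, 6.9]
width: 0.0075
```

Call:
arm_command(deltas=[{"tx":0.0037,"ty":0,"tz":-0.0043,"roll":0},{"tx":0.0085,"ty":0,"tz":-0.0075,"roll":0},{"tx":0.0134,"ty":0,"tz":-0.0104,"roll":0},{"tx":0.0185,"ty":0,"tz":-0.013,"roll":0},{"tx":0.0236,"ty":0,"tz":-0.0153,"roll":0}])

```text
time: 23.75
ee_pos: [0.5509, -0.0638, 0.1615]
tool_rot: [3.14, -0.001, -0.005]
wrist_force: [-12.3, -1.0, 15.1]
width: 0.0072
```

```bash
python3 sp.py w11; python3 - <<'E'
from h import *
go(.492,-.0635,.092,0)
im,d=snapshot('scene'); cv2.imwrite('pics/s11.png',cv2.cvtColor(cv2.resize(im[170:310,270:450],None,fx=4.3,fy=4.3,interpolation=cv2.INTER_CUBIC),cv2.COLOR_RGB2BGR))
E
```

```text
spindle_foot 0.65 [375.7 242.8] [ 0.6074 -0.084   0.011 ]
cover_bar 0.59 [313.4 307.5] [ 0.5506 -0.0989  0.106 ]
slide_top 0.58 [171.2 218.1] [ 0.4542 -0.0443  0.0825]
cover_hinge 0.89 [376.9 244.9] [ 0.5968 -0.067   0.071 ]
tip 0 
now [ 0.5514 -0.0638  0.1617] yaw -0.04 tilt [-0.0019 -0.0012 -1.    ] F [-12.3   -0.84  16.27] w 0.0075 t 24.1
d [-0.0592 -0.0003  0.0698] roll -0.007
```

View pics/w11.png

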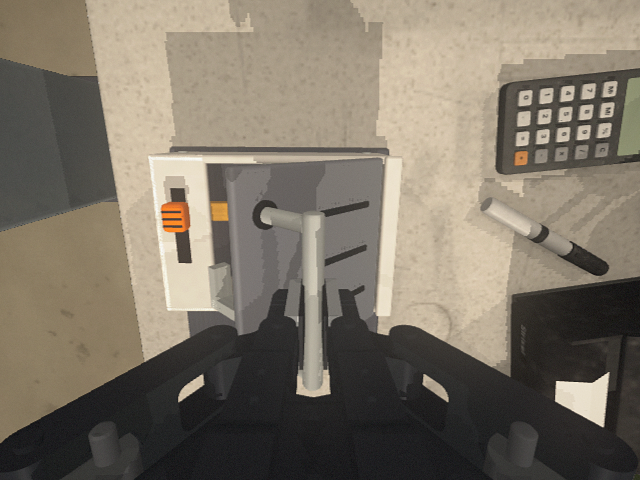

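View pics/s11.png

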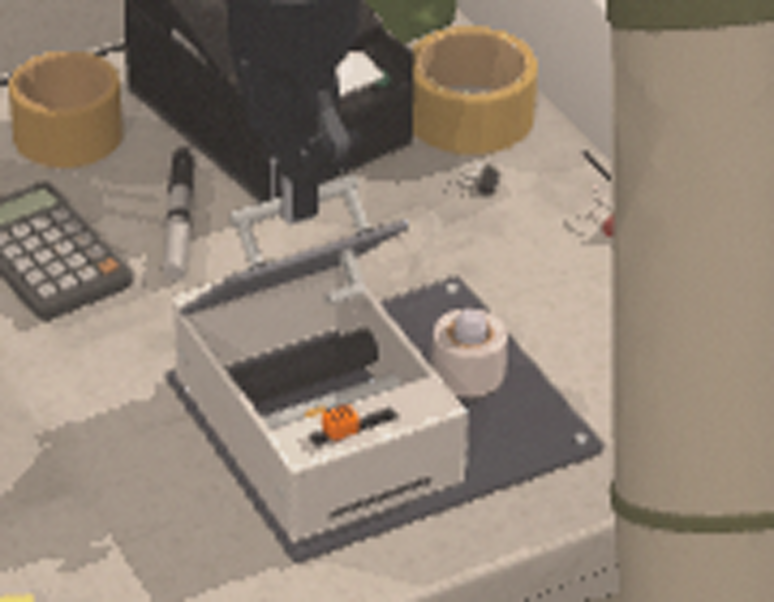

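Call:
arm_command(deltas=[{"tx":-0.0002,"ty":0,"tz":-0.0006,"roll":0},{"tx":-0.0005,"ty":0,"tz":-0.0012,"roll":0},{"tx":-0.0005,"ty":0,"tz":-0.0012,"roll":0}])

```text
time: 24.45
ee_pos: [0.5516, -0.0638, 0.162]
tool_rot: [3.141, -0.001, -0.002]
wrist_force: [-5.6, -1.7, 3.9]
width: 0.0074
```

```bash
cat > ang.py <<'E'
from h import *
np.set_printoptions(precision=4,suppress=True)
o=get_obs(); im,d=snapshot("wrist"); save("w12",im); K,T=cam("wrist",o); P=cloud(K,T,d)
m=np.zeros(d.shape,bool); m[185:255,325:375]=1; m[180:200,240:300]=1
Q=P[m&(d>0)&(P[...,2]>.075)]; 
for _ in range(5):
    c=Q.mean(0); n=np.linalg.svd(Q-c,full_matrices=False)[2][2]; r=np.abs((Q-c)@n); Q=Q[r<max(.002,2*r.std())]
n*=np.sign(n[2]); print("normal",n,"angle",np.degrees(np.arctan2(n[0],n[2])),len(Q),r.std(),Q.min(0),Q.max(0))
go(.492,-.0635,.092,0)
E
python3 ang.py
```

```text
normal [ 0.7343 -0.0038  0.6789] angle 47.245396362435066 4671 0.0003508831962563835 [ 0.519  -0.0726  0.0754] [ 0.5952 -0.0101  0.1593]
now [ 0.5516 -0.0638  0.1619] yaw -0.04 tilt [-0.001  -0.0006 -1.    ] F [-6.67 -1.26  3.7 ] w 0.0071 t 24.5
d [-0.0595 -0.0003  0.07  ] roll -0.006
```

Call:
arm_command(deltas=[{"tx":0.0025,"ty":0,"tz":-0.0015,"roll":0},{"tx":0.005,"ty":0,"tz":-0.0027,"roll":0},{"tx":0.0075,"ty":0,"tz":-0.0037,"roll":0},{"tx":0.0102,"ty":0,"tz":-0.0046,"roll":0},{"tx":0.0102,"ty":0,"tz":-0.0046,"roll":0}])

```text
time: 25.0
ee_pos: [0.5627, -0.0638, 0.1667]
tool_rot: [3.141, -0.001, 0.0]
wrist_force: [-5.3, -1.8, 3.0]
width: 0.0072
```

```bash
python3 ang.py
```

```text
normal [ 0.8041 -0.0019  0.5944] angle 53.52672886834913 3675 0.0003289784973261544 [ 0.5304 -0.0742  0.075 ] [ 0.5964 -0.0101  0.1648]
now [ 0.5626 -0.0638  0.1667] yaw -0.03 tilt [ 0.0003 -0.0006 -1.    ] F [-5.16 -1.99  2.17] w 0.0072 t 25.05
d [-0.0706 -0.0003  0.0747] roll -0.006
```

View pics/w12.png

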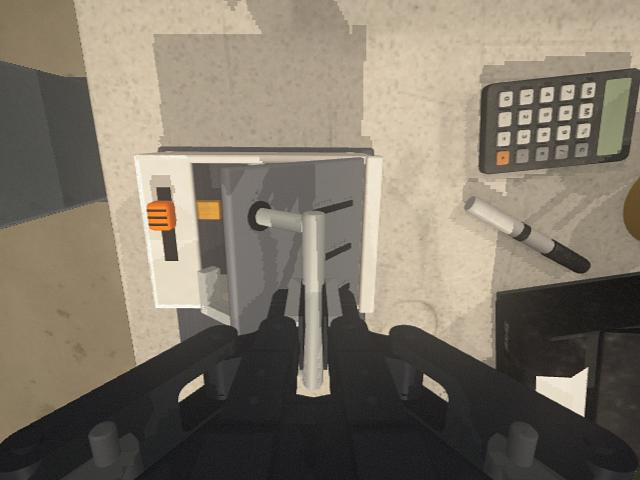

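Cover is at 53.5°, with the bar between the pads at column 313. I'll hold for a moment, then check the top camera: is the roll still seated, are the bystanders where they were, and is the angle steady?

Call:
arm_command(deltas=[{"tx":0,"ty":0,"tz":0,"roll":0},{"tx":0,"ty":0,"tz":0,"roll":0},{"tx":0,"ty":0,"tz":0,"roll":0},{"tx":0,"ty":0,"tz":0,"roll":0},{"tx":0,"ty":0,"tz":0,"roll":0}])

```text
time: 25.55
ee_pos: [0.5625, -0.0638, 0.1667]
tool_rot: [3.141, -0.001, 0.0]
wrist_force: [-4.3, -1.9, 3.1]
width: 0.0077
```

```bash
python3 ang.py; python3 - <<'E'
from h import *
im,d=snapshot("scene"); K,T=cam("scene"); P=cloud(K,T,d)
cv2.imwrite('pics/s12.png',cv2.cvtColor(cv2.resize(im[170:310,270:450],None,fx=4.3,fy=4.3,interpolation=cv2.INTER_CUBIC),cv2.COLOR_RGB2BGR))
for q in silhouettes("roll","scene")[:1]:
    m=q["pixels"]&(d>0); print(q["score"],np.percentile(P[m],[5,50,95],axis=0).round(4).tolist())
E
```

```text
normal [ 0.8034 -0.0022  0.5955] angle 53.45225835020799 3684 0.000326306845909323 [ 0.5301 -0.074   0.0751] [ 0.5984 -0.01    0.1652]
now [ 0.5625 -0.0638  0.1667] yaw -0.03 tilt [ 0.0003 -0.0006 -1.    ] F [-5.12 -1.41  2.64] w 0.0073 t 25.6
d [-0.0705 -0.0003  0.0747] roll -0.005
0.51 [[0.4942, -0.1907, 0.0153], [0.5058, -0.1669, 0.0408], [0.5361, -0.1506, 0.0514]]
```

View pics/s12.png

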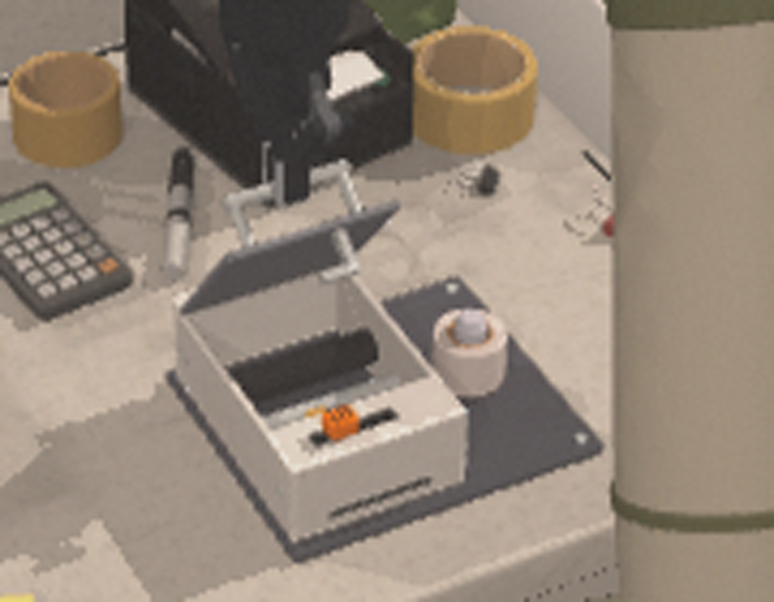

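The picture shows the roll seated on the flange, the slide moved across, and the cover held open by its bar. Handing in.

```bash
python3 -c "
from station import hand_in
print(hand_in())"
```

```text
the job is handed in; nothing more can be done
None
```

The label feeder is ready for threading, and I handed the job in at about 25.6 s with the gripper still holding the cover open.

- **Roll:** I set it over the spindle until it touched the flange (about 7 N) and let go. Its top then measured about 48 mm, against 47 mm expected. It was centred on the spindle to about 1 mm.
- **Catch:** With the slide untouched, I tugged the bar up. It stopped hard after about 5 mm of travel, and the pull rose to 35 N, so the cover was caught. I lowered the cover and let go of the bar.
- **Slide:** I pushed it about 17.5 mm to the left, more than the 13 mm needed. On the second lift the cover came up freely, with about 3 N at first.
- **Cover:** It measured 53.5° and stayed at 53.5° through a 0.5 s hold, with steady wrist forces of about 5 N.

**Checks that disagreed or were not made:**
- The finger opening on the bar read 7 to 8 mm, although the bar is 10 mm. The pictures and the forces still showed a firm grip.
- While lifting, the tool pressed the bar towards the hinge with up to about 20 N, and I eased that off before the final hold.
- I did not measure the four listed bystanders again at the end. The arm did not go near the notes, marker or eraser, and it moved only above the red clip's area.

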